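# Latch the lid of the dust filter unit

### The arm

A 7-joint arm with a two-finger parallel gripper is mounted at the origin on the work surface. World frame = base frame: x ahead of the robot, y to its left, z up, the work surface at z = 0. Lengths are in m, angles in rad, forces in N, time in s.
With the tool pointing down it reaches from about 0.4 to 0.85 m from the base axis. Payload 10.4 kg.
Tool frame: the origin (TCP) lies on the centre line of the jaws, within the pads' length; the fingertips stand r.tip_extent ahead of it and the grasp point (between the pads) lies 8 mm behind it (r.tip_extent is the distance from the TCP to the fingertips, in m); z points along the fingers, y is the direction in which the jaws open and shut (so a half turn about z gives the same grasp; the last joint's range is limited). The gripper opens to 87 mm and grips with 3 to 60 N. Pads are 19 mm wide; open, the fingers measure 117 mm over their backs; the gripper's body (75 mm by 190 mm) begins 51 mm behind the grasp point.
Start: joints at [-1.304, 0.332, -0.065, 1.46, 0.022, 1.35, -0.088], TCP at [0.179, 0.599, 0.234] pointing down, gripper open.
Joint ranges: [-2.6, 2.6], [-0.5, 2.12], [-1.47, 1.34], [0.16, 2.42], [-1.27, 4.41], [0.06, 2.06], [-2.6, 2.6]. Speed limits (rad/s): [2.22, 2.22, 2.79, 2.79, 3.14, 3.14, 3.14].

### API

Orientations are given as a unit quaternion [x, y, z, w].
In Python, from bench import r gives the robot as it stands.
- The arm moves only by the shell command python3 -m jog 'ROWS' [FORCE]. ROWS is JSON, a list of rows, each a list of 7 numbers: the shift along the tool's x, y, z in cm, then the turn, a rotation vector about the tool's x, y, z in rad, then the opening, from -1 (shut) to 1 (fully open). In form: [[tx, ty, tz, wx, wy, wz, jaw], ...]. A call has 1 to 20 rows; each row shifts and turns the commanded pose from where the row before left it, along the tool's axes as they then stand; what a row does not reach is not made up. A row lasts 1/8 s, in which the tool goes at most 62.5 mm and 10.7 degrees, less where a joint would pass 70% of its speed; a pose out of reach is approached as far as the arm can. A call with a gripper value outside its range is refused whole. The fingers move at their own pace and stop on an object; FORCE is the grip in N (left out, the last holds). Time passes only in rows, so rows that do not move let the fingers close. It gives the time, the measured TCP pose, the force and the opening at its end, in the units of the state.
- r.read_state(): the state, without advancing time (a new reading comes with each control period).
- r.camera(name): name is "scene" or "top"; returns a dict with "frame" (420x560x3 uint8, red, green, blue), "fx", "fy", "cx", "cy" (pixels), "k1" (the pictures are not rectified: a ray, as slopes to the right and down, at radius r is drawn at 1 + k1 r^2 times it, then the intrinsics apply), "camera_from_world" (4x4, takes a point from world to camera coordinates). Camera axes: x right, y down, z forward; pixel columns grow to the right and rows downward; lengths in m; the calibration is good to about 2 mm. A picture is of the moment at which its call begins. There is no depth.
- r.close_job(): hands the job in, once; it reports no verdict.
Trained networks look in a picture, given as the dict that the camera call returned (one of the last four; its "shot" number tells which), for a name from the list of things; names that differ only in an ending like _2 or _b are one class to them, and where a whole thing is asked for, a point or a joint stands for the part that bears it (a point fixed in the world has none). Each returns a list of dicts, best first, with "score" (0 to 1); they miss things now and then, are a little off and sometimes report something else, mostly with a low value. They report only what shows in the picture. A call takes as long as a camera call.
- r.search_frame(picture, thing): "rect" ([left, top, right, bottom] in pixels, round what is visible of it).
The state is a dict: "time": time; "joint_positions": joint angles; "joint_vel": joint speeds; "joint_torque": joint torques, N m; "ee_pos": TCP position; "eef_rot": TCP orientation; "ft_force": force on the tool from outside, world axes, zero at the start; "torque": the same for the moment, N m; "width": finger opening in m.
Only numpy, scipy, OpenCV 4.12 (cv2) and the standard library are available. Lean on these libraries where they do the work, as an engineer would, in place of code of your own. Each camera call takes 0.05 s, during which the arm holds its last target.

### The job

The lid of the dust filter unit on the bench is standing a little proud on its seal. With a fingertip in the slot of each of its two latches, press the lid home and turn both latches clockwise as far as they go, so that the lid stays locked down when you let go. Do not lift the lid, and leave the tools and parts lying round the unit where they are.

Things in the scene. Friction and masses are not known exactly. Their poses are not given: they have to be found in the camera images.
- filter_box: Dust filter unit bolted to the bench, fixed: grey steel housing 250 deep (its x) by 330 wide (its y), 120 tall; 80 mm inlet stub on its left (+y) wall, blue fan and motor on its far (+x) wall, nothing above 136. Origin: centre of its underside on the bench; x points from the near (latch) edge to the far (hinge) edge, z up.
- lid (a joint): Angle (rad) of the grey lid, hinged on the unit's far top edge. 0 = flush, fully home on its stop; grows as it lifts. Unlatched, its springy seal holds it about 0.034 up (7 mm at the latches); pressing it home takes about 7 N at a latch (more does no harm) and it springs back up if let go. Latched it stays below about 0.008.
- lid_edge (a point): Middle of the lid's free near edge, on its top face (124 above the bench when the lid is home).
- latch_l (a joint): Turn (rad) of the left (+y) latch. 0 = open, slot parallel to the near edge; 1.571 = locked, at its stop, slot along the unit's x. Grows as it turns CLOCKWISE seen from above; 0.25 N m of friction; stays where left. Its hidden cam tongue passes under a strike: unless the lid is pressed home it jams at about 0.8 rad.
- latch_r (a joint): The same for the right (-y) latch, which also locks CLOCKWISE seen from above. Either latch, once locked, holds the whole lid home.
- latch_l_slot (a point): Left latch: on its axis, level with its head's top. Head: steel disc 73 across, flush in a bezel ring 91 across, 2.5 proud of the lid. Blind finger slot through its centre, 26 wide, 56 long, closed ends, 11 deep, flat floor. Frame turns with the head: x along the slot, z up. 75 nearer than the unit's origin, 90 to its left; 126.5 above the bench with the lid home.
- latch_r_slot (a point): Right latch: the same point and frame, head and slot alike; 75 nearer than the unit's origin and 90 to its right, 180 from the other.
- wrench: combination wrench, steel, 200 long, lying flat in front of the unit; origin at the middle of its underside, its x along the shank. Bystander, leave it alone.
- screwdriver: screwdriver, black handle, 210 long, lying to the right of the unit; origin at mid-length on the bench. Bystander, leave it alone.
- scraper: putty knife, black handle and steel blade, 250 long, lying to the left of the unit; origin at mid-length on the bench. Bystander, leave it alone.
- washer: steel washer, 52 across, 5 thick, lying off the unit's near right corner; origin centre of its underside. Bystander, leave it alone.
- bushing: steel bushing, 36 across, 24 tall, standing off the unit's near left corner; origin centre of its underside. Bystander, leave it alone.
- jar: amber glass jar with dark metal cap, 68 across, 75 tall, standing off the unit's left wall, near its latch edge; origin centre of its underside. Bystander, leave it alone.
- tub: red plastic tub with black lid, 126 across, 132 tall, standing off the unit's near right corner; origin centre of its underside. Bystander, leave it alone.

How it is judged:
At the end, for the whole second after the job is handed in: Both latches are turned at least 1.42 rad of their 1.571 rad quarter turn and at rest, and the lid, let go, stays within 0.014 rad of fully home (value of joint each of latch_l, latch_r above 1.42 rad and value of joint lid below 0.014 rad and velocity of joint lid below 0.02 rad/s and velocity of joint each of latch_l, latch_r below 0.1 rad/s); the robot touches nothing.
It fails at once if the lid is lifted open (more than 0.08 rad) (value of joint lid above 0.08 rad).
It fails at once if a bystander is disturbed (moved more than 25 mm) (distance of any of wrench, screwdriver, scraper, washer, bushing, jar, tub from where it was at the start of the episode above 0.025 m).
It also fails if it takes over 54 s, if anything falls off the work surface, if the arm or the gripper's body presses on something with over 40 N, if the wrist force passes 120 N, or if a joint passes its speed limit or range.

## Working session

There is one attempt and no reset: what is moved stays moved. The work goes in short steps, Python scripts to look and compute and a shell command to move; the robot and the scene stay as the last step left them, time stands still between calls to the robot, and variables do not carry over. Pictures are saved under pics/ and viewed, and the job is handed in when it is done.

```bash
ls; mkdir -p pics; python3 - <<'E'
from bench import r
import cv2
s=r.read_state()
print({k:(v if not hasattr(v,'tolist') else v.tolist()) for k,v in s.items()}, r.tip_extent)
for n in("scene","top"):
    p=r.camera(n)
    cv2.imwrite(f"pics/{n}0.png",p["frame"][:,:,::-1])
    print(n,p["fx"],p["fy"],p["cx"],p["cy"],p["k1"],p["camera_from_world"])
    for t in["filter_box","latch_l_slot","latch_r_slot","lid_edge","tub","jar","bushing","washer"]:
        print(t,[(round(d["score"],2),[round(float(x)) for x in d["rect"]]) for d in r.search_frame(p,t)[:3]])
E
```

```text
pics
{'time': 0.0, 'joint_positions': [-1.3036277212547533, 0.33287128151465073, -0.06470200506786164, 1.4609424913613869, 0.021577855794663897, 1.3498742048072772, -0.08848171620269829], 'joint_vel': [-0.002779813258397227, 0.00030723171542138233, 0.0011374374977497876, -0.0011734904936596413, 0.00022157107574317388, -0.0002009521349569546, 0.00022939760415000772], 'joint_torque': [-0.0008237934707722161, -62.32477426528931, 0.024244305677711964, -38.99111866950989, -0.06142313126474619, 0.03948716330341995, 0.00010857660754481913], 'ee_pos': [0.1784734187926183, 0.5985948660232435, 0.23275372463262622], 'eef_rot': [0.14435993835120836, 0.9895249959213329, -0.0006958377731654937, -8.034870687330996e-05], 'ft_force': [-0.38288453670683387, 0.3812068610509785, 0.4927870830590282], 'torque': [-0.008037668736012978, -0.004354255377490008, -0.026726055546426958], 'width': 0.08684518522026641} 0.011
scene 438.50333554935224 438.50333554935224 274.88726787335315 200.754374814022 -0.03685196810832198 [[ 0.90640655 -0.42216707  0.01421723 -0.50545924]
 [-0.33377875 -0.73644988 -0.58841594  0
[... 650 characters left out ...]
[[ 0.00554289 -0.99994786 -0.0085767   0.03862732]
 [-0.99446471 -0.00461216 -0.10496988  0.55612233]
 [ 0.10492485  0.00911106 -0.99443842  1.27943223]
 [ 0.          0.          0.          1.        ]]
filter_box [(0.77, [188, 107, 338, 254]), (0.17, [334, 229, 352, 246])]
latch_l_slot [(0.56, [227, 215, 253, 240])]
latch_r_slot [(0.7, [291, 194, 318, 222]), (0.17, [335, 225, 352, 248])]
lid_edge [(0.77, [194, 130, 336, 257]), (0.55, [334, 229, 352, 244]), (0.16, [290, 195, 317, 221])]
tub [(0.89, [351, 181, 405, 229])]
jar [(0.66, [222, 266, 235, 280]), (0.59, [186, 240, 209, 264]), (0.59, [293, 196, 316, 221])]
bushing [(0.44, [222, 267, 234, 281])]
washer [(0.59, [334, 228, 352, 247])]
```

```bash
python3 - <<'E'
import cv2
for n,(a,b,c,d) in {"scene":(150,80,430,290),"top":(170,90,430,290)}.items():
    im=cv2.imread(f"pics/{n}0.png")[b:d,a:c]
    cv2.imwrite(f"pics/{n}0z.png",cv2.resize(im,None,fx=2.8,fy=2.8,interpolation=cv2.INTER_CUBIC))
E
```

```text
(no output)
```

View pics/scene0.png

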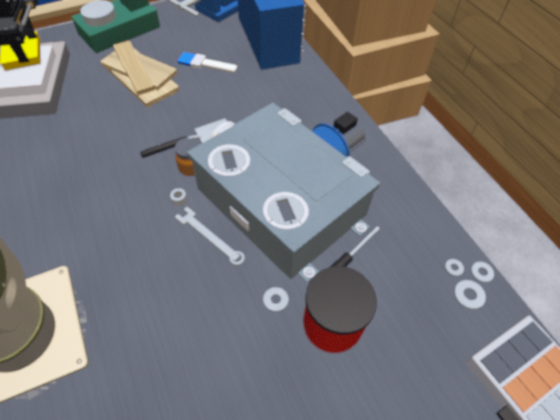

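View pics/top0.png

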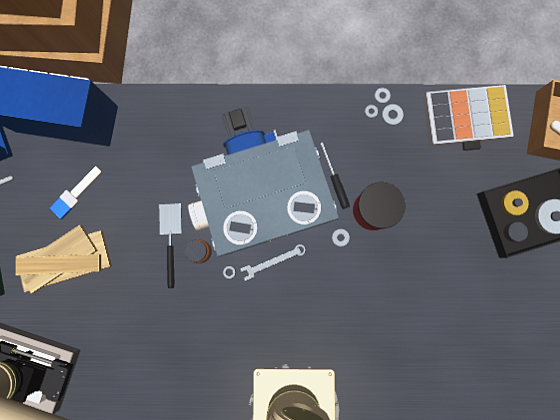

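```bash
sleep 1
```

```text
(no output)
```

View pics/top0z.png

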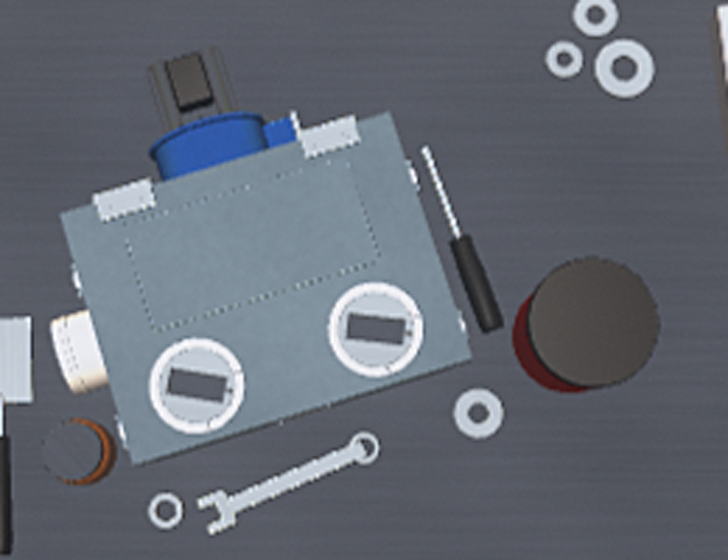

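View pics/scene0z.png

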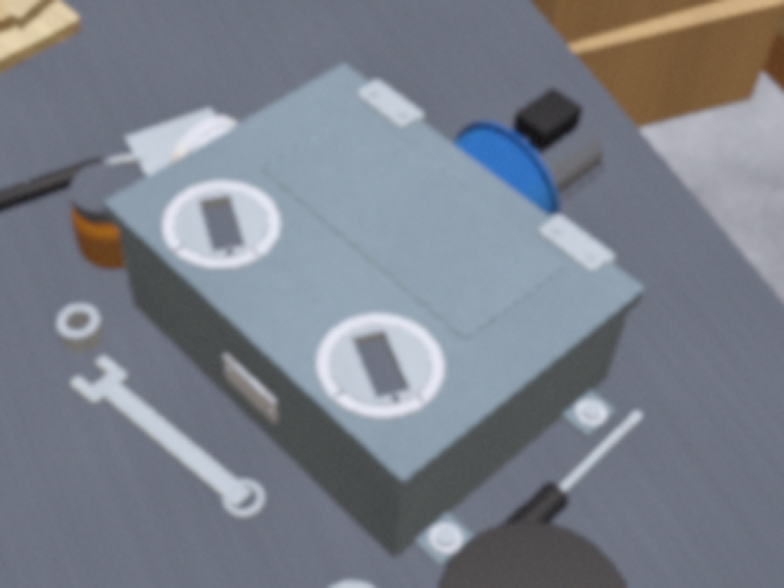

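Both views agree: the lid has bright bezel rings, left at about (240,227) and right at about (304,207) in the top view. The slots are already turned about 25° clockwise from the near edge. The tub and screwdriver are to the right, the jar at left. I'll measure the rings and slots next.

```bash
cat > h.py <<'E'
import numpy as np,cv2
def cam(p): 
    T=np.array(p["camera_from_world"]);return T[:3,:3],T[:3,3],p["fx"],p["fy"],p["cx"],p["cy"],p["k1"]
def proj(p,X):
    R,t,fx,fy,cx,cy,k=cam(p);c=np.atleast_2d(X)@R.T+t;s=c[:,:2]/c[:,2:];s=s*(1+k*(s**2).sum(1,keepdims=True))
    return s*[fx,fy]+[cx,cy]
def onplane(p,uv,z):
    R,t,fx,fy,cx,cy,k=cam(p)
    K=np.array([[fx,0,cx],[0,fy,cy],[0,0,1]])
    s=cv2.undistortPoints(np.array(uv,float).reshape(-1,1,2),K,np.array([k,0,0,0,0.])).reshape(-1,2)
    d=np.c_[s,np.ones(len(s))]@R; o=-R.T@t
    return o+d*((z-o[2])/d[:,2])[:,None]
def rectify(p,c,z,half,s):
    g=(np.arange(-half,half,s));XX,YY=np.meshgrid(c[0]-g,c[1]-g,indexing='ij')
    uv=proj(p,np.c_[XX.ravel(),YY.ravel(),np.full(XX.size,z)]).astype(np.float32).reshape(*XX.shape,2)
    return cv2.remap(np.ascontiguousarray(p["frame"]),uv,None,cv2.INTER_CUBIC)
E
python3 - <<'E'
from h import *
from bench import r
out=[]
for n in("scene","top"):
    p=r.camera(n)
    for t in("latch_l_slot","latch_r_slot"):
        rc=r.search_frame(p,t)[0]["rect"]
        c=onplane(p,[(rc[0]+rc[2])/2,(rc[1]+rc[3])/2],0.1333)[0]
        im=rectify(p,c,0.1333,.065,.0005)  # 260px; row down = -x, col right=-y
        g=cv2.cvtColor(im,cv2.COLOR_RGB2GRAY)
        m=(g>205).astype(np.uint8)
        cs,_=cv2.findContours(m,cv2.RETR_EXTERNAL,cv2.CHAIN_APPROX_NONE)
        k=max(cs,key=lambda q:cv2.boundingRect(q)[2]*cv2.boundingRect(q)[3]); e=cv2.fitEllipse(cv2.convexHull(k))
        ctr=c[:2]-(np.array([e[0][1],e[0][0]])*.0005-.065)
        # slot: dark inside disc
        yy,xx=np.mgrid[:260,:260]; ins=(np.hypot(xx-e[0][0],yy-e[0][1])<34/.5)
        md=((g<130)&ins).astype(np.uint8); md=cv2.morphologyEx(md,cv2.MORPH_OPEN,np.ones((9,9)))
        cs,_=cv2.findContours(md,cv2.RETR_EXTERNAL,cv2.CHAIN_APPROX_NONE)
        q=max(cs,key=cv2.contourArea); a=cv2.minAreaRect(q)
        sc=c[:2]-(np.array([a[0][1],a[0][0]])*.0005-.065)
        bp=cv2.boxPoints(a); d=[bp[1]-bp[0],bp[2]-bp[1]]; d=max(d,key=np.linalg.norm)
        az=np.degrees(np.arctan2(-d[0],-d[1]))%180
        print(n,t,"ring",ctr.round(4),np.array(e[1])*.5,"slot",sc.round(4),np.array(a[1])*.5,"az",az.round(1))
        cv2.drawContours(im,[bp.astype(int)],-1,(255,0,0),1);cv2.ellipse(im,e,(0,255,0),1);out.append(im)
cv2.imwrite("pics/rect.png",np.vstack([np.hstack(out[:2]),np.hstack(out[2:])])[:,:,::-1])
E
```

```text
Traceback (most recent call last):
IndexError: list index out of range
```

```bash
cat > meas.py <<'E'
from h import *
from bench import r
import sys
def run(name,z=0.1333,C={"l":None,"r":None}):
    out=[];res={}
    px={("scene","l"):(229,160),("scene","r"):(286,210),("top","l"):(240,227),("top","r"):(304,207)}
    for n in("scene","top"):
        p=r.camera(n)
        for t in "lr":
            c=onplane(p,px[n,t],z)[0]
            im=rectify(p,c,z,.065,.0005)
            g=cv2.cvtColor(im,cv2.COLOR_RGB2GRAY)
            m=(g>205).astype(np.uint8)
            cs,_=cv2.findContours(m,cv2.RETR_EXTERNAL,cv2.CHAIN_APPROX_NONE)
            k=max(cs,key=lambda q:cv2.boundingRect(q)[2]*cv2.boundingRect(q)[3]); e=cv2.fitEllipse(cv2.convexHull(k))
            ctr=c[:2]-(np.array([e[0][1],e[0][0]])*.0005-.065)
            yy,xx=np.mgrid[:260,:260]; ins=(np.hypot(xx-e[0][0],yy-e[0][1])<34/.5)
            md=((g<130)&ins).astype(np.uint8); md=cv2.morphologyEx(md,cv2.MORPH_OPEN,np.ones((9,9)))
            cs,_=cv2.findContours(md,cv2.RETR_EXTERNAL,cv2.CHAIN_APPROX_NONE)
            txt="no slot"
            if cs:
                q=max(cs,key=cv2.contourArea); a=cv2.minAreaRect(q)
                sc=c[:2]-(np.array([a[0][1],a[0][0]])*.0005-.065)
                bp=cv2.boxPoints(a); d=[bp[1]-bp[0],bp[2]-bp[1]]; d=max(d,key=np.linalg.norm)
                az=np.degrees(np.arctan2(-d[0],-d[1]))%180
                txt=f"slot {sc.round(4)} {np.array(a[1])*.5} az {az:.1f}"
                cv2.drawContours(im,[bp.astype(int)],-1,(255,0,0),1)
            print(n,t,"ring",ctr.round(4),(np.array(e[1])*.5).round(1),txt)
            cv2.ellipse(im,e,(0,255,0),1);out.append(im)
    cv2.imwrite(name,np.vstack([np.hstack(out[:2]),np.hstack(out[2:])])[:,:,::-1])
run(sys.argv[1],float(sys.argv[2]))
E
python3 meas.py pics/rect.png 0.1333
```

```text
scene l ring [0.513  0.1477] [87.8 90.7] slot [0.5131 0.148 ] [48.43021393 20.12134933] az 80.7
scene r ring [ 0.5677 -0.0237] [88.3 90.6] slot [ 0.5682 -0.0236] [49.58375931 20.76112938] az 83.7
top l ring [0.5114 0.1491] [89.7 90.5] slot [0.5115 0.149 ] [55.97019958 24.80841446] az 80.8
top r ring [ 0.5666 -0.0224] [90.  90.1] slot [ 0.5665 -0.0225] [55.23359299 24.84039879] az 84.2
```

View pics/rect.png

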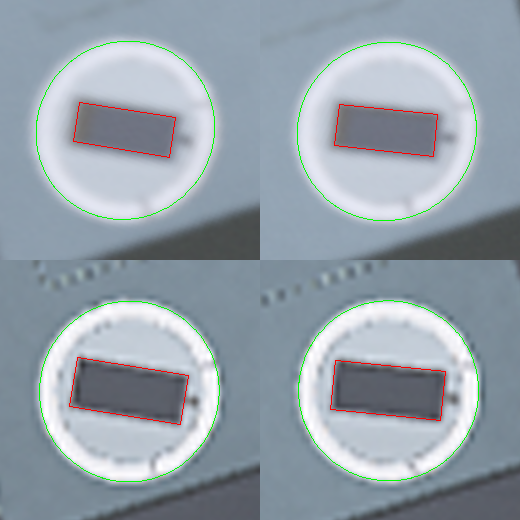

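Ring spacing comes out at 180.1 mm (180 given) and diameter at 90 (91 given), so these are consistent: L at (0.512, 0.1484) and R at (0.567, -0.0230). The unit's x azimuth is 17.8°, with the slots at 81° and 84°. I'll move above the left latch with the jaws at about 17 mm, so the fingertips span 47 × 19 in the 56 × 26 slot.

```bash
python3 -m jog '[[-2.8,-2.1,0,0,0,0,-0.6],[-2.8,-2.1,0,0,0,0,-0.6],[-2.8,-2.1,0,0,0,0,-0.6],[-2.8,-2.1,0,0,0,0,-0.6],[-2.8,-2.1,0,0,0,0,-0.6],[-2.8,-2.1,0,0,0,0,-0.6],[-2.8,-2.1,0,0,0,0,-0.6],[-2.8,-2.1,0,0,0,0,-0.6],[-2.8,-2.1,0,0,0,0,-0.6],[-2.8,-2.1,0,0,0,0,-0.6],[-2.8,-2.1,0,0,0,0,-0.6],[-2.8,-2.1,0,0,0,0,-0.6],[-2.8,-2.1,0,0,0,0,-0.6],[-2.8,-2.1,0,0,0,0,-0.6],[-2.8,-2.1,0,0,0,0,-0.6],[-2.8,-2.1,0,0,0,0,-0.6],[0,0,0,0,0,0,-0.6],[0,0,0,0,0,0,-0.6]]' 30
cat > st.py <<'E'
from bench import r
import numpy as np,sys
from scipy.spatial.transform import Rotation as R
s=r.read_state();M=R.from_quat(s["eef_rot"]).as_matrix();p=np.array(s["ee_pos"])
print("t",s["time"],"p",p.round(4),"az_y",np.degrees(np.arctan2(M[1,1],M[0,1])).round(2),"zax",M[:,2].round(4),"F",np.round(s["ft_force"],1),"T",np.round(s["torque"],2),"w",round(s["width"],4),"q",np.round(s["joint_positions"],2))
if len(sys.argv)>3:
    d=M.T@(np.array(list(map(float,sys.argv[1:4])))-p); print("tool delta cm",(d*100).round(2))
E
python3 st.py 0.512 0.1484 0.233
```

```text
time: 3.35
ee_pos: [0.5116, 0.1495, 0.2335]
eef_rot: [0.144, 0.99, 0.0, -0.0]
ft_force: [0.9, -0.0, 0.3]
width: 0.0175
t 3.35 p [0.5116 0.1495 0.2335] az_y 73.42 zax [-3.e-04  4.e-04 -1.e+00] F [ 0.9 -0.   0.3] T [0.03 0.05 0.  ] w 0.0175 q [-0.69  0.12  0.35  1.72 -0.04  1.3   0.95]
tool delta cm [-0.07 -0.1   0.05]
```

```bash
python3 -m jog '[[0,-0.1,1,0,0,-0.13,-0.6],[0,0,2,0,0,0,-0.6],[0,0,2,0,0,0,-0.6],[0,0,2,0,0,0,-0.6],[0,0,1,0,0,0,-0.6],[0,0,0,0,0,0,-0.6],[0,0,0,0,0,0,-0.6]]'
python3 st.py 0.512 0.1484 0.1333; python3 - <<'E'
from bench import r
import cv2
o=[]
for n,(a,b,c,d) in {"scene":(160,90,360,260),"top":(190,150,390,320)}.items():
    f=r.camera(n)["frame"][b:d,a:c,::-1]; o.append(cv2.resize(f,(400,340),interpolation=cv2.INTER_CUBIC))
cv2.imwrite("pics/a1.png",cv2.hconcat(o))
E
```

```text
time: 4.22
ee_pos: [0.5119, 0.1484, 0.1543]
eef_rot: [0.08, 0.997, 0.0, 0.0]
ft_force: [-0.1, 0.7, 0.6]
width: 0.0171
t 4.225 p [0.5119 0.1484 0.1543] az_y 80.87 zax [ 9.e-04  6.e-04 -1.e+00] F [-0.1  0.7  0.6] T [0.07 0.03 0.04] w 0.0171 q [-0.67  0.19  0.34  1.82 -0.07  1.14  1.1 ]
tool delta cm [-0.01  0.    2.1 ]
```

View pics/a1.png

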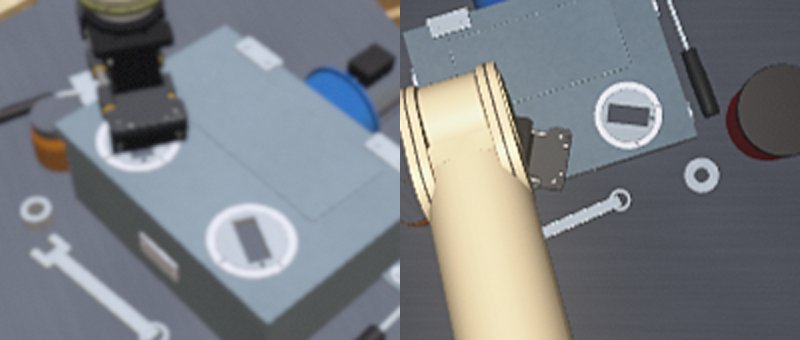

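The gripper is centred over the left latch (scene crop about (140,140)) and clear of everything else. Now I'll go in gently.

```bash
python3 -m jog '[[0,0,0.5,0,0,0,-0.6],[0,0,0.5,0,0,0,-0.6],[0,0,0.4,0,0,0,-0.6],[0,0,0.3,0,0,0,-0.6],[0,0,0,0,0,0,-0.6]]'
python3 st.py 0.512 0.1484 0.1333
```

```text
time: 4.95
ee_pos: [0.5115, 0.1479, 0.1363]
eef_rot: [0.08, 0.997, -0.0, -0.0]
ft_force: [0.4, 0.2, -0.3]
width: 0.0175
t 4.95 p [0.5115 0.1479 0.1363] az_y 80.84 zax [-4.e-04 -2.e-04 -1.e+00] F [ 0.4  0.2 -0.3] T [-0.   -0.03 -0.01] w 0.0175 q [-0.67  0.21  0.34  1.84 -0.08  1.1   1.11]
tool delta cm [-0.04  0.06  0.3 ]
```

There's no force with the tip 8 mm below the head's top, so it's in the slot. Next I press the lid home.

```bash
python3 -m jog '[[0,0,0.3,0,0,0,-0.6],[0,0,0.3,0,0,0,-0.6],[0,0,0.3,0,0,0,-0.6],[0,0,0.2,0,0,0,-0.6],[0,0,0,0,0,0,-0.6],[0,0,0,0,0,0,-0.6]]'
python3 st.py 0.512 0.1484 0.1265
```

```text
time: 5.7
ee_pos: [0.512, 0.1481, 0.1268]
eef_rot: [0.08, 0.997, 0.0, 0.0]
ft_force: [-5.6, -2.1, 15.5]
width: 0.0173
t 5.7 p [0.512  0.1481 0.1268] az_y 80.84 zax [ 8.e-04  9.e-04 -1.e+00] F [-5.6 -2.1 15.5] T [-0.43  1.18 -0.01] w 0.0173 q [-0.67  0.22  0.34  1.85 -0.08  1.08  1.11]
tool delta cm [0.   0.03 0.03]
```

```bash
python3 -m jog '[[0,0,0.1,0,0,0.1,-0.6],[0,0,0,0,0,0.1,-0.6],[0,0,0,0,0,0.1,-0.6],[0,0,0,0,0,0.1,-0.6],[0,0,0,0,0,0.1,-0.6],[0,0,0,0,0,0.1,-0.6],[0,0,0,0,0,0,-0.6]]'
python3 st.py 0.512 0.1484 0.1265
```

```text
time: 6.58
ee_pos: [0.5131, 0.148, 0.1267]
eef_rot: [0.372, 0.928, 0.001, 0.001]
ft_force: [-3.1, -2.9, 21.2]
width: 0.0174
t 6.575 p [0.5131 0.148  0.1267] az_y 46.36 zax [ 0.0032  0.0013 -1.    ] F [-3.1 -2.9 21.2] T [-0.78  0.89  0.07] w 0.0174 q [-0.73  0.22  0.41  1.86 -0.1   1.08  0.53]
tool delta cm [ 0.11 -0.04  0.02]
```

```bash
python3 -m jog '[[0,0,0,0,0,0.1,-0.6],[0,0,0,0,0,0.1,-0.6],[0,0,0,0,0,0.1,-0.6],[0,0,0,0,0,0.1,-0.6],[0,0,0,0,0,0.05,-0.6],[0,0,0,0,0,0.05,-0.6],[0,0,0,0,0,0,-0.6]]'
python3 st.py 0.512 0.1484 0.1265
```

```text
time: 7.45
ee_pos: [0.5133, 0.1476, 0.1267]
eef_rot: [0.59, 0.808, 0.001, 0.001]
ft_force: [-2.9, -4.7, 20.5]
width: 0.0176
t 7.45 p [0.5133 0.1476 0.1267] az_y 17.74 zax [ 3.4e-03  9.0e-04 -1.0e+00] F [-2.9 -4.7 20.5] T [-1.12  0.74  0.15] w 0.0176 q [-0.78  0.23  0.47  1.86 -0.12  1.08  0.04]
tool delta cm [ 0.12 -0.1   0.02]
```

```bash
python3 -m jog '[[0,0,0,0,0,0.05,-0.6],[0,0,0,0,0,0.05,-0.6],[0,0,0,0,0,0.05,-0.6],[0,0,0,0,0,0.05,-0.6],[0,0,0,0,0,0,-0.6]]'
python3 st.py 0.512 0.1484 0.1265
```

```text
time: 8.07
ee_pos: [0.5135, 0.148, 0.1268]
eef_rot: [0.666, 0.746, 0.002, 0.001]
ft_force: [-1.7, -3.3, 19.2]
width: 0.0177
t 8.075 p [0.5135 0.148  0.1268] az_y 6.42 zax [ 4.2e-03  8.0e-04 -1.0e+00] F [-1.7 -3.3 19.2] T [-0.97  0.4   1.32] w 0.0177 q [-0.81  0.23  0.5   1.86 -0.12  1.08 -0.15]
tool delta cm [ 0.06 -0.15  0.03]
```

The turning torque jumped to 1.3 N m at tool azimuth 6.4°, which is the stop (17.8°) minus slack. I'll centre in the slot, lift out and look.

```bash
python3 -m jog '[[0,0,-0.2,0,0,-0.1,-0.6],[0,0,-0.2,0,0,-0.09,-0.6],[0,0,-0.5,0,0,0,-0.6],[0,0,-1,0,0,0,-0.6],[0,0,-2,0,0,0,-0.6],[0,0,-2,0,0,0,-0.6],[0,0,-2,0,0,0,-0.6],[0,0,-2,0,0,0,-0.6],[0,0,0,0,0,0,-0.6]]'
python3 st.py 0.567 -0.0230 0.2
```

```text
time: 9.2
ee_pos: [0.5124, 0.1483, 0.2252]
eef_rot: [0.594, 0.805, 0.001, 0.001]
ft_force: [-0.1, 1.0, -0.4]
width: 0.0176
t 9.2 p [0.5124 0.1483 0.2252] az_y 17.17 zax [ 0.0025  0.0016 -1.    ] F [-0.1  1.  -0.4] T [-0.07  0.01 -0.04] w 0.0176 q [-0.81  0.13  0.48  1.74 -0.06  1.28 -0.01]
tool delta cm [-17.98   0.15   2.51]
```

```bash
python3 -m jog '[[-3,0,0,0,0,0,-0.6],[-3,0,0,0,0,0,-0.6],[-3,0,0,0,0,0,-0.6],[-3,0,0,0,0,0,-0.6],[-3,0,0,0,0,0,-0.6],[-3,0.15,0,0,0,0,-0.6],[0,0,0,0,0,-0.117,-0.6],[0,0,0,0,0,-0.117,-0.6],[0,0,0,0,0,-0.117,-0.6],[0,0,0,0,0,-0.117,-0.6],[0,0,0,0,0,-0.117,-0.6],[0,0,0,0,0,-0.117,-0.6],[0,0,0,0,0,-0.117,-0.6],[0,0,0,0,0,-0.117,-0.6],[0,0,0,0,0,-0.117,-0.6],[0,0,0,0,0,-0.117,-0.6],[0,0,0,0,0,0,-0.6]]'
python3 st.py 0.567 -0.0230 0.1265;python3 meas.py pics/rect2.png 0.1265
```

```text
time: 11.32
ee_pos: [0.5661, -0.0235, 0.2228]
eef_rot: [0.051, 0.999, -0.0, -0.0]
ft_force: [0.0, -0.4, -0.5]
width: 0.0173
t 11.325 p [ 0.5661 -0.0235  0.2228] az_y 84.19 zax [-0.001 -0.    -1.   ] F [ 0.  -0.4 -0.5] T [-0.01  0.06 -0.04] w 0.0173 q [-0.45  0.22  0.48  1.66 -0.1   1.29  1.52]
tool delta cm [-0.1   0.06  9.63]
scene l ring [0.5131 0.1487] [91.  91.5] slot [0.5133 0.149 ] [49.51544571 17.8056488 ] az 17.2
scene r ring [ 0.5679 -0.0231] [90.7 91.6] slot [ 0.5763 -0.0204] [56.13977432 35.13011551] az 83.5
top l ring [0.5114 0.1491] [89.  89.4] slot [0.5112 0.1493] [56.4977951  25.82974243] az 17.7
top r ring [ 0.5767 -0.0429] [106.4 242.9] no slot
```

View pics/rect2.png

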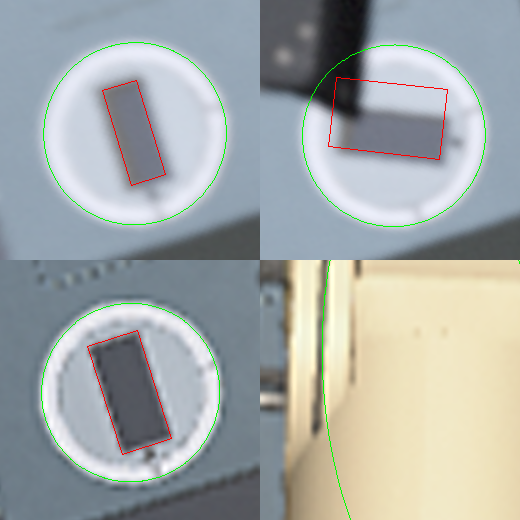

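The left latch slot is now at azimuth 17.2–17.7° (fully locked). The right slot (top-right panel, about (395,135)) still lies at about 84°, under the gripper. I'll go in there.

```bash
python3 -m jog '[[-0.1,0.06,2,0,0,0,-0.6],[0,0,2,0,0,0,-0.6],[0,0,2,0,0,0,-0.6],[0,0,1,0,0,0,-0.6],[0,0,0.5,0,0,0,-0.6],[0,0,0.5,0,0,0,-0.6],[0,0,0.5,0,0,0,-0.6],[0,0,0.5,0,0,0,-0.6],[0,0,0,0,0,0,-0.6]]'
python3 st.py 0.567 -0.0230 0.1265
```

```text
time: 12.55
ee_pos: [0.5673, -0.023, 0.1332]
eef_rot: [0.05, 0.999, -0.0, -0.0]
ft_force: [0.1, 0.8, 0.7]
width: 0.0177
t 12.55 p [ 0.5673 -0.023   0.1332] az_y 84.28 zax [-6.e-04 -0.e+00 -1.e+00] F [0.1 0.8 0.7] T [0.01 0.03 0.02] w 0.0177 q [-0.43  0.3   0.46  1.76 -0.15  1.12  1.55]
tool delta cm [ 0.02 -0.    0.67]
```

```bash
python3 -m jog '[[0,0,0.3,0,0,0,-0.6],[0,0,0.3,0,0,0,-0.6],[0,0,0.2,0,0,0,-0.6],[0,0,0,0,0,0,-0.6],[0,0,0,0,0,0,-0.6]]'
python3 st.py 0.567 -0.0230 0.1265
```

```text
time: 13.18
ee_pos: [0.5677, -0.023, 0.1269]
eef_rot: [0.05, 0.999, 0.0, 0.0]
ft_force: [-6.5, -0.2, 13.9]
width: 0.0178
t 13.175 p [ 0.5677 -0.023   0.1269] az_y 84.27 zax [ 7.e-04  8.e-04 -1.e+00] F [-6.5 -0.2 13.9] T [0.07 1.39 0.03] w 0.0178 q [-0.43  0.31  0.46  1.77 -0.15  1.1   1.55]
tool delta cm [ 0.07 -0.01  0.04]
```

On the floor with the lid home. Turning it now.

```bash
python3 -m jog '[[0,0,0,0,0,0.1,-0.6],[0,0,0,0,0,0.1,-0.6],[0,0,0,0,0,0.1,-0.6],[0,0,0,0,0,0.1,-0.6],[0,0,0,0,0,0.1,-0.6],[0,0,0,0,0,0.1,-0.6],[0,0,0,0,0,0.1,-0.6],[0,0,0,0,0,0.1,-0.6],[0,0,0,0,0,0.1,-0.6],[0,0,0,0,0,0.1,-0.6],[0,0,0,0,0,0.1,-0.6],[0,0,0,0,0,0.05,-0.6],[0,0,0,0,0,0,-0.6]]'
python3 st.py 0.567 -0.0230 0.1265
```

```text
time: 14.8
ee_pos: [0.5688, -0.0232, 0.1269]
eef_rot: [0.585, 0.811, 0.001, 0.001]
ft_force: [-0.4, -0.0, 10.3]
width: 0.0174
t 14.8 p [ 0.5688 -0.0232  0.1269] az_y 18.36 zax [ 3.2e-03  1.0e-04 -1.0e+00] F [-0.4 -0.  10.3] T [-0.33  0.    0.13] w 0.0174 q [-0.58  0.33  0.65  1.77 -0.22  1.1   0.46]
tool delta cm [ 0.08 -0.17  0.04]
```

```bash
python3 -m jog '[[0,0,0,0,0,0.05,-0.6],[0,0,0,0,0,0.05,-0.6],[0,0,0,0,0,0.05,-0.6],[0,0,0,0,0,0.06,-0.6],[0,0,0,0,0,0,-0.6]]'
python3 st.py 0.567 -0.0230 0.1265
```

```text
time: 15.42
ee_pos: [0.5689, -0.0233, 0.127]
eef_rot: [0.666, 0.746, 0.001, 0.002]
ft_force: [0.8, -2.3, 9.1]
width: 0.0175
t 15.425 p [ 0.5689 -0.0233  0.127 ] az_y 6.42 zax [ 3.4e-03 -7.0e-04 -1.0e+00] F [ 0.8 -2.3  9.1] T [-0.61 -0.05  1.24] w 0.0175 q [-0.61  0.34  0.69  1.78 -0.24  1.11  0.27]
tool delta cm [ 0.06 -0.19  0.05]
```

Same stop signature as the left latch. Next I back off, lift out and move aside to look; +y at this height is the way I came in.

```bash
python3 -m jog '[[0,0,-0.2,0,0,-0.1,-0.6],[0,0,-0.2,0,0,-0.09,-0.6],[0,0,-0.5,0,0,0,-0.6],[0,0,-1,0,0,0,-0.6],[0,0,-2,0,0,0,-0.6],[0,0,-2,0,0,0,-0.6],[0,0,-2,0,0,0,-0.6],[0,0,-2,0,0,0,-0.6],[3,-1,0,0,0,0,-0.6],[4,-1,0,0,0,0,-0.6],[4,-1,0,0,0,0,-0.6],[4,0,0,0,0,0,-0.6],[4,0,0,0,0,0,-0.6],[4,0,0,0,0,0,-0.6],[4,0,0,0,0,0,-0.6],[3,0,0,0,0,0,-0.6],[3,0,0,0,0,0,-0.6],[0,0,0,0,0,0,-0.6]]'
python3 st.py;python3 meas.py pics/rect3.png 0.1265; python3 - <<'E'
from bench import r
import cv2
o=[]
for n,(a,b,c,d) in {"scene":(130,80,410,360),"top":(140,90,420,370)}.items():
    f=r.camera(n)["frame"][b:d,a:c,::-1]; o.append(cv2.resize(f,(400,400),interpolation=cv2.INTER_CUBIC))
cv2.imwrite("pics/end.png",cv2.hconcat(o))
E
```

```text
time: 17.68
ee_pos: [0.44, 0.2856, 0.2249]
eef_rot: [0.592, 0.806, 0.0, -0.0]
ft_force: [-0.4, 0.3, 0.2]
width: 0.0177
t 17.675 p [0.44   0.2856 0.2249] az_y 17.38 zax [-0.e+00  5.e-04 -1.e+00] F [-0.4  0.3  0.2] T [-0.11  0.05 -0.  ] w 0.0177 q [-1.05  0.11  0.42  1.76 -0.05  1.28 -0.32]
scene l ring [0.513  0.1486] [90.1 90.7] slot [0.5131 0.149 ] [50.4774437  18.86917686] az 16.7
scene r ring [ 0.5679 -0.0231] [90.4 90.8] slot [ 0.568  -0.0229] [50.87200165 20.18440056] az 17.2
top l ring [0.5114 0.1491] [89.3 89.5] slot [0.5113 0.1493] [56.32197952 25.83022499] az 17.6
top r ring [ 0.5664 -0.0225] [89.3 89.6] slot [ 0.5665 -0.0225] [56.19302368 26.058321  ] az 17.7
```

View pics/end.png

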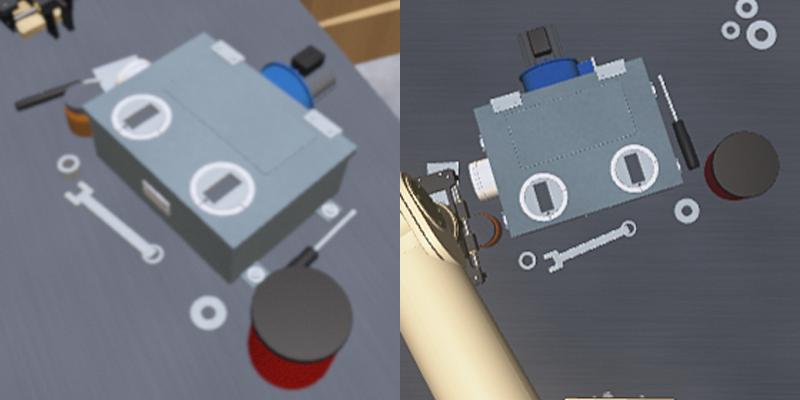

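View pics/rect3.png

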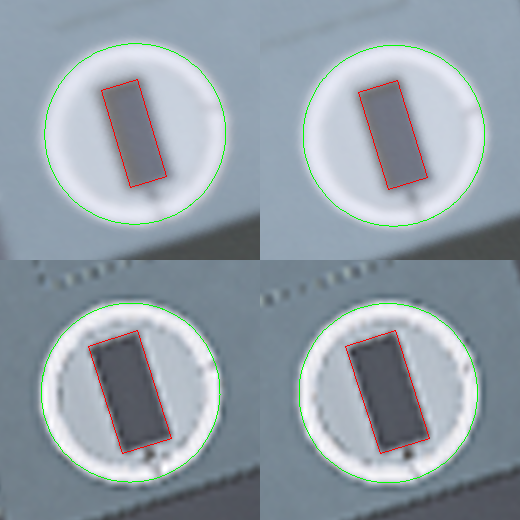

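Both slots lie along the unit's x (about 17.5° against 17.8°), the arm is clear and unloaded, and the tools and parts are where they were. I'm handing the job in.

```bash
python3 -c "
from bench import r
print(r.close_job())"
```

```text
the job is handed in; nothing more can be done
None
```

Both latches are turned clockwise to their stops and the lid is locked home. I handed the job in at about 18 s of the 54 s allowed.

I put the nearly closed fingertips in each slot in turn, left first. I pressed with about 10–21 N until the slot floor was level with where it sits when the lid is home, then turned until the torque jumped to about 1.3 N m at the stop.

- **Latches:** the last pictures put both slots at 17.6–17.7° azimuth in the top view and 16.7–17.2° in the scene view. Fully locked is about 17.8°, so both are at about 1.57 rad.
- **Lid:** it stayed down after release. This comes from the latches being at their stops and from the height at which the fingertips met the second slot's floor; I did not measure the lid's angle directly.
- **Bystanders and arm:** in the final pictures I saw nothing lying round the unit moved; the gripper and arm hide part of the left side from above. The arm was clear, with under 1 N at the wrist.

The two cameras differed by about 1.5 mm on the latch positions, within their stated calibration. One early call to the trained network missed a latch, so I used fixed pixel positions read from the first pictures instead.

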